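# Push a board carrier home at the test station

### The arm

A 6-joint arm with a two-finger parallel gripper is mounted at the origin on the work surface. World frame = base frame: x ahead of the robot, y to its left, z up, the work surface at z = 0. Lengths are in m, angles in degrees, forces in N, time in s.
With the tool pointing down it reaches from about 0.25 to 0.725 m from the base axis. Payload 9.7 kg.
Tool frame: the origin (TCP) lies at the very end of the fingers, on their centre line; the grasp point (between the pads) lies 19 mm behind it; z points along the fingers, y is the direction in which the jaws open and shut (so a half turn about z gives the same grasp; the last joint's range is limited). The gripper opens to 85 mm and grips with 20 to 120 N. Pads are 22 mm wide; open, the fingers measure 114 mm over their backs; the gripper's body (76 mm by 85 mm) begins 54 mm behind the grasp point. The pads swing forward as they close: fully open they stand 13 mm farther back than shut.
Start: joints at [70.302, 4.979, 10.078, 95.1, 0, 90], TCP at [0.185, 0.518, 0.231] pointing down, gripper open.
Joint ranges: [-179.16, 179.16], [-48.56, 103.87], [-65.8, 70.77], [-126.05, 130.52], [-82.76, 87.17], [-180, 180]. Speed limits (degrees/s): [127.2, 127.2, 147.25, 180, 180, 180].

### API

Orientations are given as [roll, pitch, yaw] about the fixed x, y, z axes, in that order (R = Rz(yaw) Ry(pitch) Rx(roll)).
In Python, from workcell import bot gives the robot as it stands.
- The arm moves only by the shell command python3 -m pendant 'ROWS' [FORCE]. ROWS is JSON, a list that holds one entry, the list of rows, each a list of 7 numbers: the shift along the tool's x, y, z in cm, then the turn, a rotation vector about the tool's x, y, z in rad, then the opening in per cent of the stroke, from 0 (shut) to 100 (fully open). In form: [[[dx, dy, dz, ax, ay, az, gripper], ...]]. A call has 1 to 5 rows; each row shifts and turns the pose as measured when the row begins, along the tool's axes as they then stand; what a row does not reach is not made up. A row lasts 1/12 s, in which the tool goes at most 41.7 mm and 7.16 degrees, less where a joint would pass 70% of its speed; a pose out of reach is approached as far as the arm can. A call with a gripper value outside its range is refused whole. The fingers move at their own pace and stop on an object; FORCE is the grip in N (left out, the last holds). Time passes only in rows, so rows that do not move let the fingers close. It gives the time, the measured TCP pose, the force and the opening at its end, in the units of the state.
- bot.get_obs(): the state, without advancing time (a new reading comes with each control period).
- bot.camera(name): name is "scene" or "top" or "wrist"; returns the picture (480x640x3 uint8, red, green, blue); there is no depth.
- bot.get_calibration(name): a dict with "intrinsics" (3x3 intrinsics, pixels), "pose" (4x4, takes a point from camera to world coordinates); the wrist camera has in their place "T_tool_cam" (4x4, takes a point from camera to tool coordinates, whose origin is the TCP and whose axes are the flange's). Camera axes: x right, y down, z forward; pixel columns grow to the right and rows downward; lengths in m; the calibration is good to about 2 mm. The wrist camera is an equidistant fisheye: a pixel r from the principal point sees the ray r / f radians off the axis. A picture is of the moment at which its call begins: read the wrist's pose just before it. get_calibration takes no time and is no camera call.
- bot.job_done(): hands the job in, once; it reports no verdict.
Trained networks look in the newest picture that a camera, given by its name, has taken for a name from the list of things; names that differ only in an ending like _2 or _b are one class to them, and where a whole thing is asked for, a point or a joint stands for the part that bears it (a point fixed in the world has none). Each returns a list of dicts, best first, with "confidence" (0 to 1); they miss things now and then, are a little off and sometimes report something else, mostly with a low value. They report only what shows in the picture. A call takes as long as a camera call. They do not tell look-alikes from the thing itself.
- bot.masks_of(camera, thing): "pixels" (480x640 bool, what is visible of it) and "extent" ([left, top, right, bottom] in pixels, round what is visible of it).
- bot.mark_of(camera, thing): "uv" ([column, row] in pixels: a listed point, or the origin of a listed thing).
The state is a dict: "time": time; "q": joint angles; "qd": joint speeds; "joint_efforts": joint torques, N m; "ee_pos": TCP position; "tcp_rot": TCP orientation; "wrist_force": force on the tool from outside, world axes, zero at the start; "torque": the same for the moment, N m; "opening": finger opening in m.
Only numpy, scipy, OpenCV 4.12 (cv2) and the standard library are available. Lean on these libraries where they do the work, as an engineer would, in place of code of your own. Each camera call takes 0.05 s, during which the arm holds its last target. There are 200 camera calls.

### The job

Get the circuit-board carrier ready for testing: push it along the bench with the fingers until its long side lies flat against the aluminium fence and its end is right up against the black contact block with the brass pins. Only push it: do not lift or tip it up, leave the other things on the bench where they are, and finish with the hand clear.

Things in the scene. Friction and masses are not known exactly. Their poses are not given: they have to be found in the camera images.
- tray: Board carrier: loose grey tray, 100 mm along its x, 120 mm along y, 30 mm high, about 0.4 kg, a green circuit board under a flat clear cover in it (treat it as a solid box). Origin: centre of its underside, z up. Starts 40 to 110 mm off the fence on the robot's side, turned up to 20 degrees from it; its 120 mm +x side looks roughly at the fence. Slides under a few newtons.
- fence: Straight aluminium bar fixed to the bench, 20 mm along its x, 500 mm along its y, 40 mm high. Origin at the centre of its underside; y runs along the bar, x points away from the robot, so the face to push against is at x = -10 mm. Its yaw is up to about 11 degrees.
- contact_block: Black block fixed to the bench near the fence's left or right end, 60 mm along x, 40 mm along y, 40 mm high (44 mm with the grey strip on top), brass pins flush in its y faces (y = +20 and -20 mm). Origin: centre of its underside; axes as the fence's. Touches the fence's front, 210 mm from its middle. The carrier's 100 mm end goes against the face that looks to the fence's middle.
- ground_post: Steel round post, 32 mm across and 38 mm high, fixed to the bench near the other end of the fence, 210 mm from its middle and 40 mm in front of its centre line. Not part of the job. Origin at the centre of its underside.
- jar: Loose white jar, 44 mm across, 60 mm high, on the robot's side of the work to the left; must stay where it is. Origin at the centre of its underside.
- heatsink: Loose finned aluminium heat sink, 40 by 30 mm, 30 mm high, on the robot's side of the work to the right; must stay where it is. Origin at the centre of its underside.
- spool: Loose spool, 52 mm across, 40 mm high, standing to the right of the fence's right end; must stay where it is. Origin at the centre of its underside.
Not all that is in view belongs to the job. Of the things that look like the tray, the largest one is meant.

How it is judged:
By the outcome, as a careful person would: the job done as asked, in the order asked, and still so for the second after the job is handed in, with the robot touching nothing.
It also fails if it takes over 48 s, if anything falls off the work surface, if the arm or the gripper's body presses on something with over 40 N, if the wrist force passes 120 N, or if a joint passes its speed limit or range.

## Working session

There is one attempt and no reset: what is moved stays moved. The work goes in short steps, Python scripts to look and compute and a shell command to move; the robot and the scene stay as the last step left them, time stands still between calls to the robot, and variables do not carry over. Pictures are saved under pics/ and viewed, about 8 in all and at most 12, crops included, and the job is handed in when it is done.

```bash
mkdir -p pics; ls; python3 - <<'E'
from workcell import bot
import cv2,numpy as np
for c in ["top","scene"]:
    im=bot.camera(c); cv2.imwrite(f"pics/{c}0.png",im[:,:,::-1])
    k=bot.get_calibration(c); print(c,np.round(k["intrinsics"],1).tolist(),np.round(k["pose"],4).tolist())
    for t in ["tray","fence","contact_block","ground_post","jar","heatsink","spool"]:
        print(t,[(np.round(m["uv"],1).tolist(),round(m["confidence"],2)) for m in bot.mark_of(c,t)], [m["extent"] for m in bot.masks_of(c,t)])
o=bot.get_obs();print(o)
E
```

```text
pics
top [[511.5, 0.0, 319.8], [0.0, 511.5, 245.8], [0.0, 0.0, 1.0]] [[-0.0411, -0.9746, 0.22, 0.3599], [-0.9992, 0.0398, -0.0103, -0.0419], [0.0013, -0.2202, -0.9754, 0.9321], [0.0, 0.0, 0.0, 1.0]]
tray [([271.1, 262.4], 0.91), ([211.4, 349.9], 0.76), ([354.7, 264.8], 0.61)] [[237.6, 232.0, 306.5, 291.2], [180.4, 320.8, 238.6, 378.0], [326.0, 242.0, 379.7, 292.3]]
fence [([270.6, 190.3], 0.76)] [[133.8, 178.4, 407.1, 197.1]]
contact_block [([155.5, 211.0], 0.81)] [[138.5, 186.1, 175.5, 229.7]]
ground_post [([383.5, 213.8], 0.54)] [[373.3, 201.8, 390.9, 215.8]]
jar [([146.2, 308.0], 0.71)] [[122.1, 294.3, 154.0, 322.0]]
heatsink [([410.6, 306.0], 0.73)] [[397.9, 287.7, 430.8, 313.7], [141.8, 187.1, 175.3, 228.8]]
spool [([436.3, 245.9], 0.97)] [[422.1, 231.9, 453.8, 261.1]]
scene [[574.0, 0.0, 325.3], [0.0, 574.0, 238.2], [0.0, 0.0, 1.0]] [[0.4584, 0.6701, -0.5838, 1.1209], [0.8887, -0.3501, 0.296, -0.3258], [-0.0061, -0.6545, -0.756, 0.7613], [0.0, 0.0, 0.0, 1.0]]
tray [([281.1, 253.5], 0.65), ([361.1, 229.8], 0.6), ([368.6, 155.9], 0.6)] [[256.1, 231.4, 303.1, 271.6], [315.9, 191.7
[... 375 characters left out ...]
ol [([197.8, 300.7], 0.83)] [[178.0, 272.4, 210.4, 316.0]]
{'time': 1.5, 'q': array([7.03028561e+01, 4.97791242e+00, 1.00786599e+01, 9.50992367e+01,
       1.30262442e-03, 8.99994435e+01]), 'qd': array([ 0.01088936,  0.00729764, -0.03602318, -0.02145606, -0.10161983,
       -0.0579434 ]), 'joint_efforts': array([ 2.77131148e-03, -5.20099247e+01,  4.64854395e+01,  1.72933276e-03,
        8.31760849e-05, -7.57518507e-06]), 'ee_pos': array([0.1853705 , 0.51782028, 0.23129762]), 'tcp_rot': array([ 1.79998489e+02, -1.30260974e-03,  1.60303413e+02]), 'wrist_force': array([ 0.5378588 , -0.0265331 ,  0.41329837]), 'torque': array([0.01842545, 0.03450675, 0.04814658]), 'opening': 0.08562895151625442}
```

```bash
python3 - <<'E'
import cv2
im=cv2.imread("pics/top0.png")[160:400,110:470]
cv2.imwrite("pics/top0c.png",cv2.resize(im,None,fx=2.2,fy=2.2,interpolation=cv2.INTER_CUBIC))
E
```

```text
(no output)
```

View pics/top0c.png

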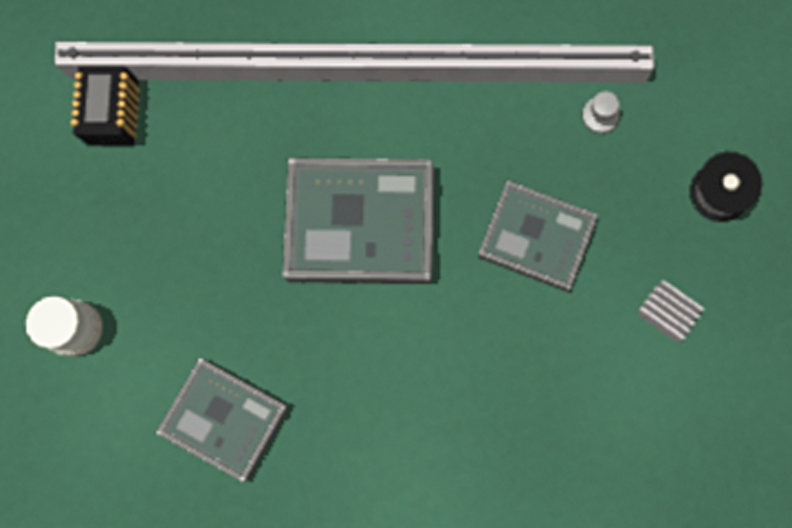

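View pics/scene0.png

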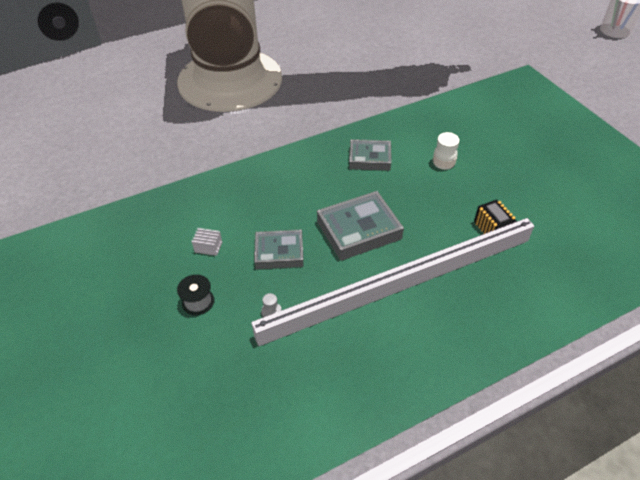

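```bash
cat >h.py <<'E'
import numpy as np,cv2
from workcell import bot
def w(c,uv,z):
    k=bot.get_calibration(c);uv=np.atleast_2d(uv).astype(float)
    d=np.c_[uv,np.ones(len(uv))]@np.linalg.inv(k["intrinsics"]).T@k["pose"][:3,:3].T
    t=k["pose"][:3,3]; return (t+d*((z-t[2])/d[:,2])[:,None])[:,:2]
def sub(path,pts,win=3):
    g=cv2.imread(path,0)
    return cv2.cornerSubPix(g,np.float32(pts).reshape(-1,1,2),(win,win),(-1,-1),(3,30,.01)).reshape(-1,2)
E
python3 - <<'E'
from h import *
np.set_printoptions(precision=4,suppress=True)
f=lambda l:np.array(l)/2.2+[110,160]-.3
p=sub("pics/top0.png",f([(291,160),(433,161),(431,280),(285,279)])); q=w("top",p,.03)
print(p.tolist(),"\ntray",q,q.mean(0))
for i in range(4):
    d=q[(i+1)%4]-q[i];print(np.hypot(*d),np.degrees(np.arctan2(d[1],d[0])))
q=w("top",sub("pics/top0.png",f([(55,42),(653,46),(653,69),(55,65)])),.04);print("fence top",q,q.mean(0))
q=w("top",f([(78,68),(134,70),(137,138),(78,136)]),.04);print("block approx",q,q.mean(0))
g=cv2.imread("pics/top0.png",0)
for c in (200,270,340): print(c,g[174:200,c])
d=lambda t,z:print(t,w("top",[m["uv"] for m in bot.mark_of("top",t)],z),w("scene",[m["uv"] for m in bot.mark_of("scene",t)] or [[0,0]],z))
bot.camera("top")
for t in ["tray","fence","contact_block","ground_post","jar","spool","heatsink"]: d(t,0)
E
```

```text
[[240.84849548339844, 232.04769897460938], [305.88330078125, 234.7371063232422], [304.6078186035156, 287.4124755859375], [238.38706970214844, 285.29241943359375]] 
tray [[ 0.5948  0.0911]
 [ 0.5849 -0.0269]
 [ 0.4887 -0.0213]
 [ 0.4973  0.0961]] [0.5414 0.0347]
0.1184110661165771 -94.77746358460553
0.09635570982685958 176.64070308666422
0.11773468840769453 85.80807250368522
0.09757758767960874 -2.9761349824373613
fence top [[ 0.7     0.2843]
 [ 0.6746 -0.2154]
 [ 0.6592 -0.2148]
 [ 0.6846  0.2839]] [0.6796 0.0345]
block approx [[0.6776 0.2641]
 [0.674  0.2175]
 [0.6152 0.2137]
 [0.6188 0.2621]] [0.6464 0.2394]
200 [ 94  94  95  92  92 137 205 225 188 117  82  82 178 223 228 179 116  96
  96  97  98  97  97  97 100 100]
270 [100 100 101  99  94 107 205 223 223 160  95  84 135 204 227 236 153  93
  95  95  95  95  97 100 100 100]
340 [ 97  98  99  96  93  98 166 210 221 178 108  79 116 204 225 227 159  97
  91  93  93  95  96 100 100  99]
tray [[ 0.3921  0.1462]
 [ 0.6765  0.0337]
 [ 0.5379  0.032 ]
 [ 0.5282 -0.1141]] [[ 0.5288 -0.1108]
 [ 0.5449  0.0377]
 [ 0.3795  0.149 ]]
fence [[ 0.6798  0.0354]
 [ 0.4599 -0.2177]] [[0.6797 0.0395]]
contact_block [[0.6485 0.2504]] [[ 0.6507  0.2427]
 [ 0.5544 -0.2709]]
ground_post [[ 0.6286 -0.1751]] [[-0.6544 -0.4245]]
jar [[0.4658 0.2667]] [[0.4533 0.2742]]
spool [[ 0.5619 -0.2708]] [[ 0.5562 -0.27  ]]
heatsink [[ 0.4614 -0.2138]
 [ 0.5406  0.0369]] [[ 0.4524 -0.2182]]
```

The view shows the largest tray at crop (360,220), near-parallel to the fence. The block is at the left end (105,105) and two small look-alike trays are to be avoided. First I rotate the hand to the fence yaw (-2.9°).

```bash
python3 -m pendant '[[[0,0,0,0,0,-0.098,60],[0,0,0,0,0,-0.098,60],[0,0,0,0,0,-0.098,60],[-2.14,-3.34,0,0,0,0,60],[-2.14,-3.34,0,0,0,0,60]]]'; python3 -m pendant '[[[-2.14,-3.34,0,0,0,0,60],[-2.14,-3.34,0,0,0,0,60],[-2.14,-3.34,0,0,0,0,60],[-2.14,-3.34,0,0,0,0,60],[-2.14,-3.34,0,0,0,0,60]]]';python3 -m pendant '[[[-2.14,-3.34,0,0,0,0,60],[-2.14,-3.34,0,0,0,0,60],[-2.14,-3.34,0,0,0,0,60],[-2.14,-3.34,0,0,0,0,60],[0,0,0,0,0,0,60]]]'
```

```text
time: 2.67
ee_pos: [0.2238, 0.4521, 0.229]
tcp_rot: [-179.9, -0.1, 178.4]
wrist_force: [0.6, 0.0, 0.6]
opening: 0.0515
time: 3.08
ee_pos: [0.3279, 0.2753, 0.2284]
tcp_rot: [-179.9, -0.1, 178.7]
wrist_force: [1.0, -0.1, 0.1]
opening: 0.0512
time: 3.5
ee_pos: [0.4149, 0.1273, 0.2295]
tcp_rot: [-180.0, 0.2, 178.4]
wrist_force: [0.2, 0.7, -0.7]
opening: 0.0512
```

```bash
python3 -m pendant '[[[-1.8,-3.1,0,0,0,0.023,60],[-1.8,-3.1,0,0,0,0,60],[-1.8,-3.1,0,0,0,0,60],[0,0,0,0,0,0,60]]]'; python3 - <<'E'
from h import *
im=bot.camera("top");cv2.imwrite("pics/top1.png",im[:,:,::-1]);o=bot.get_obs();print(o["ee_pos"],o["tcp_rot"],o["q"])
E
```

```text
time: 3.83
ee_pos: [0.467, 0.027, 0.23]
tcp_rot: [180.0, 0.3, 177.0]
wrist_force: [0.6, 0.2, -0.1]
opening: 0.0514
[0.46605761 0.02866946 0.2301391 ] [179.93763015   0.24460438 176.99891928] [ 3.49918388e+00 -6.62430090e+00 -1.51714570e+00  9.48570626e+01
  3.42778588e-02  6.50020628e+00]
```

```bash
python3 -m pendant '[[[0.9,0.6,3.5,0,0,0,60],[0,0,3.8,0,0,0,60],[0,0,3.8,0,0,0,60],[0,0,3.8,0,0,0,60],[0,0,3.0,0,0,0,60]]]'; python3 -m pendant '[[[0,0,2,0,0,0,60],[0,0,0,0,0,0,60]]]'
```

```text
time: 4.3
ee_pos: [0.462, 0.0386, 0.053]
tcp_rot: [179.7, 1.1, 176.9]
wrist_force: [0.1, -0.5, -0.5]
opening: 0.0511
time: 4.47
ee_pos: [0.4577, 0.0404, 0.0259]
tcp_rot: [179.8, 0.6, 177.1]
wrist_force: [-1.2, 0.4, 0.3]
opening: 0.0509
```

```bash
python3 -m pendant '[[[0,-0.5,1.0,0,0,0,60],[0,0,0.8,0,0,0,60],[0,0,0,0,0,0,60]]]'; python3 -m pendant '[[[-1,0,0,0,0,0,60],[-1,0,0,0,0,0,60],[-1,0,0,0,0,0,60]]]'; python3 -m pendant '[[[-1,0,0,0,0,0,60],[-1,0,0,0,0,0,60],[0,0,0,0,0,0,60]]]'
```

```text
time: 4.72
ee_pos: [0.4577, 0.037, 0.0086]
tcp_rot: [179.7, 0.7, 177.2]
wrist_force: [-0.4, -0.3, 0.0]
opening: 0.0512
time: 4.97
ee_pos: [0.4903, 0.0357, 0.012]
tcp_rot: [179.7, 0.9, 177.2]
wrist_force: [-2.3, 0.4, -1.1]
opening: 0.0515
time: 5.22
ee_pos: [0.5163, 0.0346, 0.0148]
tcp_rot: [179.7, 1.1, 177.2]
wrist_force: [0.8, -0.2, -0.4]
opening: 0.0512
```

```bash
python3 -m pendant '[[[-0.8,0,0.35,0.005,-0.019,0,60],[-0.8,0,0.35,0,0,0,60],[-0.8,0,0.1,0,0,0,60],[0,0,0,0,0,0,60]]]'; python3 -m pendant '[[[-0.5,0,0.1,0,0,0,60],[-0.5,0,0,0,0,0,60]]]';python3 -m pendant '[[[-0.4,0,0,0,0,0,60],[-0.4,0,0,0,0,0,60]]]'
```

```text
time: 5.55
ee_pos: [0.5439, 0.0333, 0.0096]
tcp_rot: [179.9, 2.2, 177.1]
wrist_force: [-0.4, -0.9, 0.6]
opening: 0.0513
time: 5.72
ee_pos: [0.554, 0.0328, 0.009]
tcp_rot: [179.9, 2.2, 177.1]
wrist_force: [-2.9, 0.3, -1.0]
opening: 0.0513
time: 5.88
ee_pos: [0.5594, 0.0323, 0.0086]
tcp_rot: [179.9, 1.7, 177.2]
wrist_force: [-39.8, 0.5, 28.0]
opening: 0.0512
```

```bash
python3 -m pendant '[[[0.7,0,0,0,0.03,0,60],[0.7,0,0,0,0,0,60],[1,0,0,0,0,0,60],[0,0,0,0,0,0,60]]]'; python3 - <<'E'
from h import *
im=bot.camera("scene");cv2.imwrite("pics/s1.png",im[:,:,::-1])
cv2.imwrite("pics/s1c.png",cv2.resize(im[110:350,170:530,::-1],None,fx=2.2,fy=2.2,interpolation=cv2.INTER_CUBIC))
E
```

```text
time: 6.22
ee_pos: [0.5352, 0.0335, 0.0085]
tcp_rot: [179.9, -0.0, 177.2]
wrist_force: [0.3, 0.1, 0.4]
opening: 0.0514
```

View pics/s1c.png

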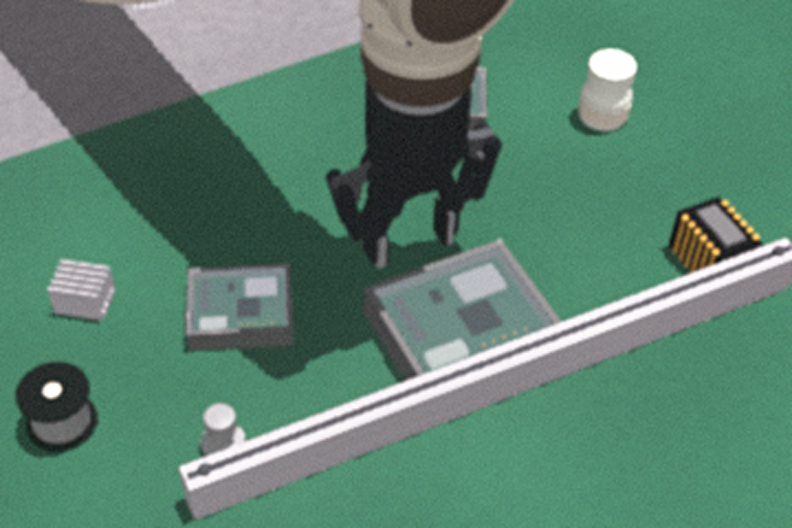

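The tray front lies at the fence (crop ~(480,350)), roughly parallel, with nothing else disturbed. Next I go to the tray's right end.

```bash
python3 -m pendant '[[[0,0,-3.5,0,0,0,60],[0,0,-3.5,0,0,0,60],[0,0,-3.5,0,0,0,60],[-2.75,-2.65,0,0,0,0,60],[-2.75,-2.65,0,0,0,0,60]]]';python3 -m pendant '[[[-2.75,-2.65,0,0,0,0,60],[0,0,0,0,0,0.12,60],[0,0,0,0,0,0.12,60],[0,0,0,0,0,0.12,60],[0,0,0,0,0,0.12,60]]]';python3 -m pendant '[[[0,0,0,0,0,0.12,60],[0,0,0,0,0,0.12,60],[0,0,0,0,0,0.12,60],[0,0,0,0,0,0.12,60],[0,0,0,0,0,0.12,60]]]';python3 -m pendant '[[[0,0,0,0,0,0.12,60],[0,0,0,0,0,0.12,60],[0,0,0,0,0,0.12,60],[0,0,0,0,0,0,60]]]'
```

```text
time: 6.68
ee_pos: [0.5864, -0.0197, 0.1193]
tcp_rot: [179.9, 0.3, 177.5]
wrist_force: [-0.4, 0.2, -0.1]
opening: 0.0513
time: 7.1
ee_pos: [0.621, -0.0549, 0.1214]
tcp_rot: [179.5, 0.9, 149.2]
wrist_force: [0.7, -0.1, -0.1]
opening: 0.0511
time: 7.52
ee_pos: [0.6231, -0.0558, 0.1224]
tcp_rot: [178.7, 0.7, 113.4]
wrist_force: [-0.2, -0.1, -0.6]
opening: 0.051
time: 7.85
ee_pos: [0.6245, -0.056, 0.1237]
tcp_rot: [178.2, 0.3, 91.6]
wrist_force: [-0.1, 0.3, -0.4]
opening: 0.0517
```

```bash
python3 - <<'E'
from h import *
im=bot.camera("top");cv2.imwrite("pics/top2.png",im[:,:,::-1])
cv2.imwrite("pics/top2c.png",cv2.resize(im[160:400,110:470,::-1],None,fx=2.2,fy=2.2,interpolation=cv2.INTER_CUBIC))
E
```

```text
(no output)
```

View pics/top2c.png

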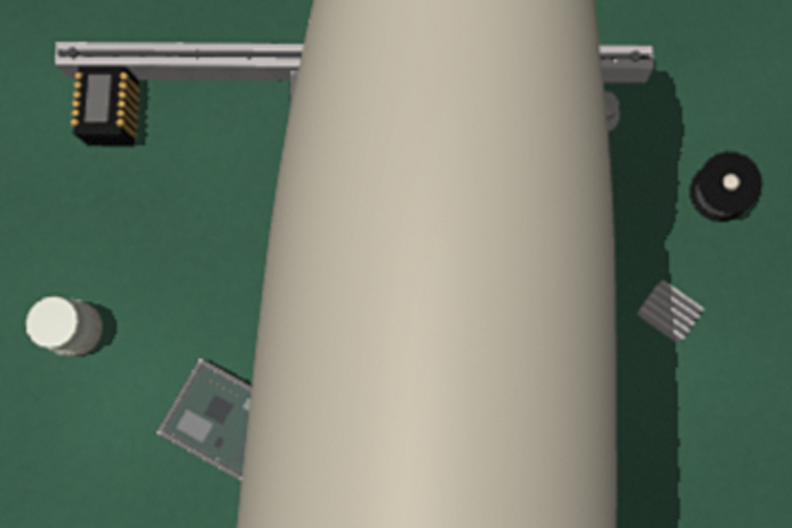

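```bash
python3 -m pendant '[[[0.5,-1.2,0,0.031,0.005,0.079,60],[0,0,3,0,0,0,60],[0,0,3,0,0,0,60],[0,0,2,0,0,0,60],[0,0,0,0,0,0,60]]]'
```

```text
time: 8.32
ee_pos: [0.6146, -0.0514, 0.0439]
tcp_rot: [179.5, -0.0, 88.7]
wrist_force: [-1.3, 1.0, 0.3]
opening: 0.0512
```

```bash
python3 -m pendant '[[[0,0,2,0.009,0,0.03,60],[0,0,1.4,0,0,0,60],[0,0,0,0,0,0,60]]]'
```

```text
time: 8.57
ee_pos: [0.6156, -0.0515, 0.0113]
tcp_rot: [179.9, -0.0, 87.5]
wrist_force: [0.6, 0.9, -0.8]
opening: 0.051
```

```bash
python3 -m pendant '[[[1,0,0,0,0,0,60],[1,0,0,0,0,0,60],[1,0,0,0,0,0,60],[0,0,0,0,0,0,60]]]'
```

```text
time: 8.9
ee_pos: [0.6186, -0.0194, 0.0162]
tcp_rot: [179.6, 0.0, 87.8]
wrist_force: [-0.1, 0.7, 0.0]
opening: 0.0512
```

```bash
python3 -m pendant '[[[1,0,0.4,0.006,0,0.012,60],[1,0,0.4,0,0,0,60],[1,-0.1,0.3,0,0,0,60],[1,0,0.2,0,0,0,60],[0,0,0,0,0,0,60]]]'
```

```text
time: 9.32
ee_pos: [0.6224, 0.024, 0.0081]
tcp_rot: [179.5, 0.1, 87.3]
wrist_force: [-0.6, -0.7, -0.7]
opening: 0.0512
```

```bash
python3 -m pendant '[[[1,0,0.2,0,0,0,60],[1,0,0.2,0,0,0,60],[1,0,0.2,0,0,0,60],[0.8,0,0.2,0,0,0,60],[0,0,0,0,0,0,60]]]'
```

```text
time: 9.73
ee_pos: [0.6246, 0.065, 0.0001]
tcp_rot: [179.4, 0.2, 87.3]
wrist_force: [0.8, -0.4, -0.4]
opening: 0.0512
```

```bash
python3 -m pendant '[[[0.8,0,-0.4,0.009,0,0,60],[0.8,-0.1,-0.3,0,0,0,60],[0.5,0,0,0,0,0,60],[0,0,0,0,0,0,60]]]';  python3 -m pendant '[[[0.4,0,0,0,0,0,60],[0.3,0,0,0,0,0,60]]]'
```

```text
time: 10.07
ee_pos: [0.6236, 0.0882, 0.0061]
tcp_rot: [-179.9, 0.2, 87.4]
wrist_force: [1.0, -1.3, -1.1]
opening: 0.0512
time: 10.23
ee_pos: [0.624, 0.0953, 0.0062]
tcp_rot: [-179.9, 0.2, 87.4]
wrist_force: [-0.2, -1.8, -0.1]
opening: 0.0515
```

```bash
python3 -m pendant '[[[0.3,0,0,0,0,0,60],[0.2,0,0,0,0,0,60]]]';  python3 -m pendant '[[[0.2,0,0,0,0,0,60]]]'
```

```text
time: 10.4
ee_pos: [0.6238, 0.0963, 0.0062]
tcp_rot: [-179.9, 0.7, 87.2]
wrist_force: [-0.2, -14.6, 2.6]
opening: 0.051
time: 10.48
ee_pos: [0.6238, 0.0962, 0.0063]
tcp_rot: [-179.9, 1.0, 87.1]
wrist_force: [-1.0, -11.6, 1.7]
opening: 0.0513
```

```bash
python3 -m pendant '[[[0.5,0,0,0,0,0,60]]]';  python3 -m pendant '[[[-1,0,0,0,0,0,60],[-1.5,0,0,0,0,0,60],[0,0,-3.5,0,0,0,60],[0,0,-3.5,0,0,0,60],[0,0,-3.5,0,0,0,60]]]';python3 -m pendant '[[[-3.5,-1,0,0,0,0,60],[-3.5,-1,0,0,0,0,60],[-3.5,-1,0,0,0,0,60],[-3.5,-1,0,0,0,0,60],[0,0,0,0,0,0,60]]]'
python3 - <<'E'
from h import *
for c in("top","scene"):
    im=bot.camera(c);cv2.imwrite(f"pics/{c}3.png",im[:,:,::-1])
a=cv2.imread("pics/top3.png")[170:270,120:300];cv2.imwrite("pics/top3c.png",cv2.resize(a,None,fx=4.4,fy=4.4,interpolation=cv2.INTER_CUBIC))
E
```

```text
time: 10.57
ee_pos: [0.6236, 0.0964, 0.0063]
tcp_rot: [-179.9, 1.5, 86.9]
wrist_force: [-3.8, -41.5, 7.6]
opening: 0.0512
time: 10.98
ee_pos: [0.6177, 0.0701, 0.1054]
tcp_rot: [-179.0, 1.6, 86.9]
wrist_force: [-0.1, 0.4, 0.3]
opening: 0.051
time: 11.4
ee_pos: [0.5736, -0.0708, 0.1208]
tcp_rot: [180.0, 1.2, 87.2]
wrist_force: [0.0, 0.6, -0.2]
opening: 0.0512
```

View pics/top3c.png

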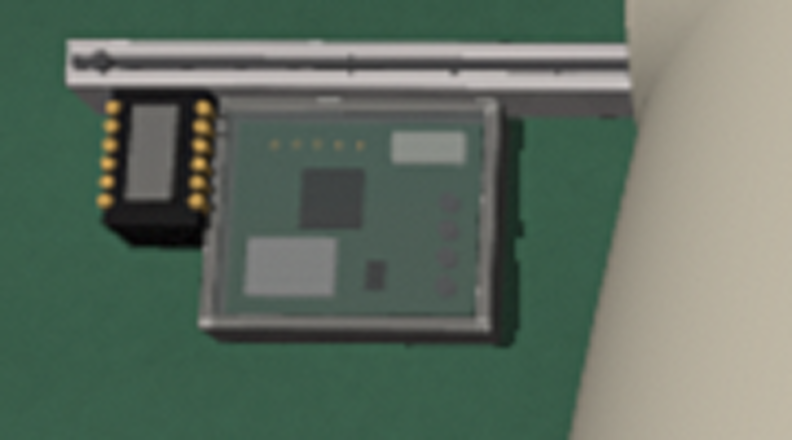

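The tray sits in the corner. A light seating push normal to the fence makes sure.

```bash
python3 -m pendant '[[[3.9,-0.7,0,0,0,0,60],[3.9,-0.7,0,0,0,0,60],[3.9,-0.7,0,0,0,0,60],[3.9,-0.7,0,0,0,0,60],[3.9,-0.7,0,0,0,0,60]]]';python3 -m pendant '[[[3.0,-0.7,0,0,0.02,0,60],[0,0,0,0,0,-0.12,60],[0,0,0,0,0,-0.12,60],[0,0,0,0,0,-0.12,60],[0,0,0,0,0,-0.12,60]]]';python3 -m pendant '[[[0,0,0,0,0,-0.12,60],[0,0,0,0,0,-0.12,60],[0,0,0,0,0,-0.12,60],[0,0,0,0,0,-0.12,60],[0,0,0,0,0,-0.12,60]]]';python3 -m pendant '[[[0,0,0,0,0,-0.12,60],[0,0,0,0,0,-0.12,60],[0,0,0,0,0,-0.12,60],[0,0,0,0,0,-0.12,60],[0,0,0,0,0,0,60]]]'
python3 - <<'E'
from h import *
f=lambda l:np.array(l)/4.4+[120,170]-.4
g="pics/top3.png"
T=w("top",sub(g,f([(204,97),(494,99),(488,330),(202,325)]),2),.03)
L=w("top",sub(g,f([(66,40)]),2),.04)[0]
y=-np.radians(2.91);R=np.array([[np.cos(y),-np.sin(y)],[np.sin(y),np.cos(y)]])
print(np.round((T-[.6796,.0345])@R,4).tolist(),(L-[.6796,.0345])@R)
E
```

```text
time: 11.92
ee_pos: [0.5506, 0.1322, 0.116]
tcp_rot: [179.9, 0.9, 86.7]
wrist_force: [0.2, 0.2, -0.0]
opening: 0.0509
time: 12.33
ee_pos: [0.5415, 0.1806, 0.1137]
tcp_rot: [179.8, -0.6, 115.5]
wrist_force: [0.1, 0.1, 0.1]
opening: 0.0512
time: 12.75
ee_pos: [0.5401, 0.1884, 0.1121]
tcp_rot: [179.3, -0.6, 151.3]
wrist_force: [-0.1, 0.5, -0.2]
opening: 0.0511
time: 13.17
ee_pos: [0.5388, 0.1954, 0.1106]
tcp_rot: [178.9, -0.3, -179.7]
wrist_force: [0.5, 0.3, -0.3]
opening: 0.0513
[[-0.0119, 0.1942], [-0.0115, 0.0721], [-0.1114, 0.069], [-0.111, 0.1888]] [0.00924841 0.25005953]
```

```bash
python3 -m pendant '[[[0.2,-2.8,0,0.019,-0.005,0.056,60],[0,0,3,0,0,0,60],[0,0,3,0,0,0,60],[0,0,2,0,0,0,60],[0,0,0,0,0,0,60]]]'
```

```text
time: 13.58
ee_pos: [0.5376, 0.172, 0.0285]
tcp_rot: [179.8, 0.1, 176.2]
wrist_force: [0.0, -0.1, -0.7]
opening: 0.0512
```

```bash
python3 -m pendant '[[[0,-0.3,1.3,0,0,-0.015,60],[0,0,0.6,0,0,0,60],[0,0,0,0,0,0,60]]]'; python3 -m pendant '[[[-1,0,0.1,0,0,0,60],[-0.7,0,0.1,0,0,0,60],[0,0,0,0,0,0,60]]]'
```

```text
time: 13.83
ee_pos: [0.5372, 0.171, 0.0099]
tcp_rot: [179.8, 0.1, 176.7]
wrist_force: [-0.8, -0.3, 0.6]
opening: 0.051
time: 14.08
ee_pos: [0.557, 0.1715, 0.011]
tcp_rot: [179.7, 0.3, 176.6]
wrist_force: [0.5, -0.2, -1.0]
opening: 0.0513
```

```bash
python3 -m pendant '[[[-0.5,0,0.1,0,0,-0.007,60],[-0.3,0,0,0,0,0,60]]]'; python3 -m pendant '[[[-0.3,0,0,0,0,0,60]]]'
```

```text
time: 14.25
ee_pos: [0.5654, 0.1711, 0.011]
tcp_rot: [179.6, 0.2, 177.0]
wrist_force: [-17.2, 0.9, 7.5]
opening: 0.051
time: 14.33
ee_pos: [0.5655, 0.171, 0.0109]
tcp_rot: [179.7, -0.2, 177.0]
wrist_force: [-29.7, 1.0, 17.4]
opening: 0.0514
```

```bash
python3 -m pendant '[[[0.8,0,0,0,0,0,60],[1.5,0,0,0,0,0,60],[0,0,-3.5,0,0,0,60],[0,0,-3.5,0,0,0,60],[0,0,-3.5,0,0,0,60]]]';python3 -m pendant '[[[1.5,0,-3.5,0,0,0,60],[3.5,0,-2,0,0,0,60],[3.5,0,0,0,0,0,60],[3.5,0,0,0,0,0,60],[3.5,0,0,0,0,0,60]]]';python3 -m pendant '[[[1,-3.8,0,0,0,0,60],[1,-3.8,0,0,0,0,60],[1,-3.8,0,0,0,0,60],[0,-3.8,0,0,0,0,60],[0,-3.8,0,0,0,0,60]]]';python3 -m pendant '[[[0,-3.8,0,0,0,0,60],[0,-3.8,0,0,0,0,60],[0,0,0,0,0,0,60],[0,0,0,0,0,0,60]]]'
python3 - <<'E'
from h import *
for c in("top","scene"):
    im=bot.camera(c);cv2.imwrite(f"pics/{c}4.png",im[:,:,::-1])
    print(c,[(t,np.round(w(c,[m["uv"] for m in bot.mark_of(c,t)] or [[0,0]],0),4).tolist()) for t in ("tray","jar","heatsink","spool")])
a=cv2.imread("pics/top4.png")
cv2.imwrite("pics/top4c.png",np.vstack([cv2.resize(a[175:260,130:300],(680,340),interpolation=cv2.INTER_CUBIC),cv2.resize(cv2.imread("pics/scene4.png")[180:245,380:540],(680,250),interpolation=cv2.INTER_CUBIC)]))
f=lambda l:np.array(l)/4.4+[120,170]-.4
T=w("top",sub("pics/top4.png",f([(204,97),(494,99),(488,330),(202,325)]),2),.03)
y=-np.radians(2.91);R=np.array([[np.cos(y),-np.sin(y)],[np.sin(y),np.cos(y)]])
print(np.round((T-[.6796,.0345])@R,4).tolist())
E
```

```text
time: 14.75
ee_pos: [0.536, 0.1695, 0.1091]
tcp_rot: [-180.0, -1.4, 177.0]
wrist_force: [1.5, 0.3, -0.9]
opening: 0.0514
time: 15.17
ee_pos: [0.3857, 0.1782, 0.1785]
tcp_rot: [179.7, -0.5, 176.7]
wrist_force: [-0.7, 0.1, 0.7]
opening: 0.0509
time: 15.58
ee_pos: [0.3395, -0.0069, 0.1808]
tcp_rot: [179.5, 0.0, 178.0]
wrist_force: [-0.1, -1.3, 0.1]
opening: 0.0514
time: 15.92
ee_pos: [0.335, -0.0935, 0.1827]
tcp_rot: [179.7, 0.5, 177.4]
wrist_force: [0.4, -0.2, -0.5]
opening: 0.0512
top [('tray', [[0.3946, 0.1466], [0.6232, 0.1646], [0.5288, -0.1122]]), ('jar', [[0.4665, 0.2701]]), ('heatsink', [[0.4534, -0.2182]]), ('spool', [[0.5569, -0.2741]])]
scene [('tray', [[0.5274, -0.1172], [0.3791, 0.1534], [0.6285, 0.1641]]), ('jar', [[0.4665, 0.2724]]), ('heatsink', [[0.4577, -0.2165], [0.6371, -0.1743]]), ('spool', [[0.5555, -0.2718]])]
[[-0.0119, 0.1942], [-0.0115, 0.0721], [-0.1098, 0.069], [-0.1107, 0.1891]]
```

View pics/top4c.png

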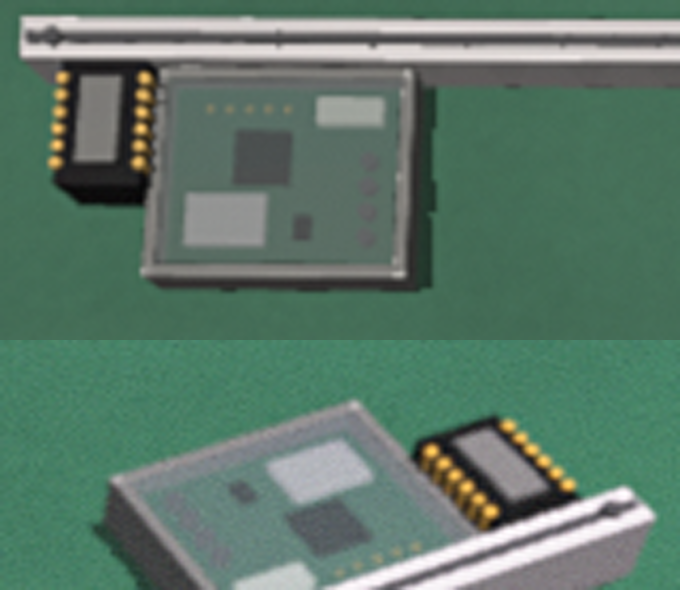

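View pics/scene4.png

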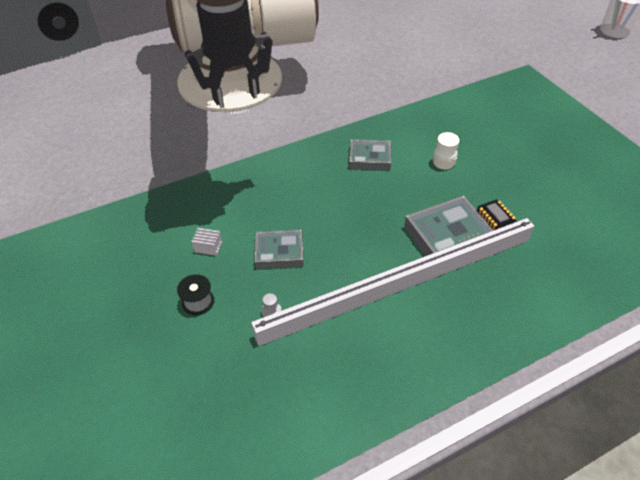

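```bash
python3 -c "
from workcell import bot
print(bot.job_done())"
```

```text
the job is handed in; nothing more can be done
None
```

The carrier is seated in the corner: its long side is against the fence and its end is up against the contact block. I handed the job in at about 16.5 s.

- **What I did:** I pushed the large tray to the fence with two part-open fingers and slid it along the fence to the block. I then gave it a light second push against the fence and withdrew the hand to 0.18 m above the bench.
- **Contact:** The tray stopped dead at the positions I had worked out. The peaks I read were about 40 N at the fence (plus 28 N upward on the fingers), 42 N at the block and 30 N on the last seating push. All are well under the 120 N limit.
- **Last pictures:** Both cameras show the tray flush on both sides with no visible gap. The measured corners put it parallel to the fence to within about 1°, and within 1–2 mm of the fence and up to about 4 mm of the block. That is about as fine as the calibration and corner-picking can resolve, so the pictures don't prove contact below that.
- **Other items:** In the pictures, the jar, heat sink, spool and the two small trays look unmoved. The position estimates agree to within about 5–8 mm, except one jar reading from the scene camera that was 13 mm off at first. The later one agreed with the top camera, so I put it down to detector noise.

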